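# Turn the vial rotator to its home mark

## Task

Park the vial rotator: by its black knobs, turn the leaning wheel, either way round, until the little metal tab on its rim, which is now hidden under the guard, comes up to the top and lines up with the fixed pointer there. Turn it gently rather than flicking it round, let go so that it stays there, and leave the small things standing in front of it alone.

Things in the scene. Friction and masses are not known exactly. Their poses are not given: they have to be found in the camera images.
- rotator: Fixed white stand, 250 x 264 mm, with a 200 mm wheel facing up and toward the robot, turned to its right. Origin on the worktop, 150 mm straight below the centre of the wheel's face. In this frame the axle, outward from the face, is (-sin 40 deg, 0, cos 40 deg), uphill on the face is (cos 40 deg, 0, sin 40 deg), left is +y. Reach the knobs with the tool leaning about 40 deg, along the axle.
- guard (a point): Middle of the upper edge, outside, of the white box-like guard that covers the lower half of the wheel: all that is downhill of the wheel's centre, 264 mm wide, its outside 45 mm above the wheel's face. Knobs and vials pass under it.
- lamp (a point): Middle of the front lower edge of the fixed lamp bar over the upper half of the wheel: 270 mm wide (y), 45 mm deep (away from the robot), 24 mm thick, underside 360 mm above the worktop, front edge 40 mm beyond the rotator's origin. Two tubes, 88 mm behind this edge and 122 mm to either side, carry it. Come in under it from the robot's side.
- wheel (a joint): Angle of the wheel about its axle, rad: 0 (or any whole turn) has the tab at the top, growing counter-clockwise as seen looking at the face, so that pi/2 has the tab at the left (+y). At the start it lies between 1.9 and 4.4. The wheel turns freely both ways, stays where it is left, and takes about 0.06 N m to turn.
- tab (a point): Centre of the tab: a metal tab 16 mm wide and 6 mm thick that sticks out 16 mm from the wheel's rim, 108 mm from the axle, 5 mm behind the face. It lies in line with one of the three vials clipped to the wheel; which one can not be seen while the tab is under the guard.
- home (a point): Where the centre of the tab lies when it is at the top, in line with the fixed pointer (a dark steel arrow, 10 mm wide, on the back plate just beyond the rim at the highest point of the wheel).
- knob0 (a point): Middle (16 mm above the face) of a black round knob, 16 mm in diameter, standing 32 mm out of the face along the axle, fixed to the wheel 85 mm from the axle, 60 deg counter-clockwise of the tab. The three knobs are alike, 120 deg apart. Between them lie three equal vials in clips, up to 30 mm above the face; the hub is 22 mm in radius, 16 mm high.
- knob1 (a point): The same for the knob 180 deg from the tab.
- knob2 (a point): The same for the knob 300 deg counter-clockwise (60 deg clockwise) of the tab.
- dropper_bottle: Loose small pale bottle, 51 mm across, 106 mm high, in front of the rotator to the right; origin under its centre. To be left alone.
- vial: Loose small brown vial, 25 mm across, 58 mm high, in front of the rotator to the left; origin under its centre. To be left alone.
- plaster_roll: Loose roll of plaster, 50 mm across, 25 mm high, in front of the rotator; origin under its centre. To be left alone.

How it is judged (in metres and radians):
At the end, for the whole second after the job is handed in: The tab is at the top, its centre within 12 mm (about 6 deg) of its place in line with the pointer, the wheel is at rest, and the dropper bottle, vial and plaster roll are within 30 mm of where they stood (distance between tab and home below 0.012 m and velocity of joint wheel between -0.03 and 0.03 rad/s and distance of each of dropper_bottle, vial, plaster_roll from where it was at the start of the episode below 0.03 m); the robot touches nothing.
It fails at once if the wheel is flicked round (faster than 4 rad/s) (velocity of joint wheel above 4 rad/s or velocity of joint wheel below -4 rad/s).
It fails at once if a small thing in front of the rotator is pushed over or moved by more than 30 mm (distance of any of dropper_bottle, vial, plaster_roll from where it was at the start of the episode above 0.03 m or angle between any of dropper_bottle, vial, plaster_roll's own z axis and vertical above 0.5 rad).
It also fails if it takes over 48 s, if anything falls off the work surface, if the arm or the gripper's body presses on something with over 40 N, if the wrist force passes 120 N, or if a joint passes its speed limit or range.

## Robot

A 6-joint arm with a two-finger parallel gripper is mounted at the origin on a cart in front of the work surface, level with it; the furniture and walls round the work are solid. World frame = base frame: x ahead of the robot, y to its left, z up, the work surface at z = 0. Lengths are in mm, angles in rad, forces in N, time in s.
With the tool pointing down it reaches from about 350 to 775 mm from the base axis. Payload 7.3 kg.
Tool frame: the origin (TCP) lies at the centre of the arm's flange, where the gripper is bolted on; the fingertips stand 178 mm ahead of it and the grasp point (between the pads) lies 159 mm ahead of it; z points along the fingers, y is the direction in which the jaws open and shut (so a half turn about z gives the same grasp; the last joint's range is limited). The gripper opens to 92 mm and grips with 3 to 60 N. Pads are 19 mm wide; open, the fingers measure 130 mm over their backs; the gripper's body (75 mm by 190 mm) begins 47 mm behind the grasp point.
Start: joints at [-1.383, 0.342, 1.524, -0, 1.275, -0.146], TCP at [172.028, -496.018, 404.741] pointing down, gripper open.
Joint ranges: [-2.53, 2.53], [-0.77, 2.02], [0.04, 2.7], [-1, 4.14], [0.28, 2.66], [-3.11, 3.11]. Speed limits (rad/s): [2.57, 2.57, 3.14, 3.14, 3.14, 3.14].

## Interface

Orientations are given as [roll, pitch, yaw] about the fixed x, y, z axes, in that order (R = Rz(yaw) Ry(pitch) Rx(roll)).
In Python, from plant import get_obs, capture, close_job gives the robot as it stands. The module is installed in compiled form; this text tells all that it offers.
- The arm moves only by the shell command python3 -m pendant 'ROWS'. ROWS is JSON, a list of rows, each a list of 3 entries, a list of its own where there are three numbers: the shift along the tool's x, y, z in m, then the turn, a rotation vector about the tool's x, y, z in rad, then the finger opening in m, from 0 to 0.0918. In form: [[[tx, ty, tz], [wx, wy, wz], fingers], ...]. A call has 1 to 10 rows; each row is the pose to reach, as a shift and turn from the pose commanded when the call began, along the tool's axes at that moment; what a row does not reach only later rows make up. A row lasts 1/12 s, in which the tool goes at most 41.7 mm and 7.16 degrees, less where a joint would pass 70% of its speed; a pose out of reach is approached as far as the arm can. A call with a gripper value outside its range is refused whole. The fingers move at their own pace and stop on an object; the grip force is fixed at half the most. Time passes only in rows, so rows that repeat a pose let the fingers close. It gives the time, the measured TCP pose, the force and the opening at its end, in the units of the state.
- get_obs(): the state, without advancing time (a new reading comes with each control period).
- capture(name): name is "side" or "top" or "wrist"; returns a dict with "color" (420x560x3 uint8, red, green, blue), "mtx" (3x3 intrinsics, pixels), "dist" ([k1, k2, p1, p2, k3] as OpenCV has them; the pictures are not rectified), "rvec" (rotation vector, rad) and "tvec" (3), from world to camera coordinates, as OpenCV has them. Camera axes: x right, y down, z forward; pixel columns grow to the right and rows downward; lengths in mm; the calibration is good to about 2 mm. A picture is of the moment at which its call begins. There is no depth.
- close_job(): hands the job in, once; it reports no verdict.
The state is a dict: "time": time; "joint_positions": joint angles; "dq": joint speeds; "tau": joint torques, N m; "tool_pos": TCP position; "tcp_rot": TCP orientation; "contact_force": force on the tool from outside, world axes, zero at the start; "moment": the same for the moment, N m; "grip_width": finger opening in mm.
Only numpy, scipy, OpenCV 4.12 (cv2) and the standard library are available. Lean on these libraries where they do the work, as an engineer would, in place of code of your own. Each camera call takes 0.05 s, during which the arm holds its last target. There are 200 camera calls.

## Working session

There is one attempt and no reset: what is moved stays moved. The work goes in short steps, Python scripts to look and compute and a shell command to move; the robot and the scene stay as the last step left them, time stands still between calls to the robot, and variables do not carry over. Pictures are saved under pics/ and viewed, about 8 in all and at most 12, crops included, and the job is handed in when it is done.

```bash
mkdir -p pics
python3 - <<'E'
from plant import *
import cv2
print(get_obs())
for n in ("side","top"):
    c=capture(n); cv2.imwrite(f"pics/{n}0.png",c["color"][:,:,::-1]); print(n,c["mtx"].round(1).tolist(),c["rvec"],c["tvec"])
E
```

```text
{'time': 0.0, 'joint_positions': array([-1.38300096e+00,  3.42723750e-01,  1.52502426e+00, -5.51035812e-06,
        1.27539348e+00, -1.45988079e-01]), 'dq': array([-0.0007531 , -0.00028569,  0.00079875, -0.00038143,  0.00181591,
       -0.00100269]), 'tau': array([ 1.15407292e-03, -4.31245351e+01, -2.44221497e+01,  7.18621491e-02,
        5.59580291e-02, -1.23107361e-04]), 'tool_pos': array([ 172.00094613, -495.88021055,  404.04169021]), 'tcp_rot': array([-3.14005953e+00, -2.20095902e-04,  3.33784883e-01]), 'contact_force': array([0.10618573, 0.503006  , 0.33579787]), 'moment': array([ 0.00511461, -0.0012571 , -0.00065594]), 'grip_width': 91.71405685534356}
side [[529.0, 0.0, 281.8], [0.0, 529.0, 217.1], [0.0, 0.0, 1.0]] [ 1.98537929 -0.38141791  0.25325988] [-527.43142957  224.45671366 1035.42897349]
top [[508.4, 0.0, 289.8], [0.0, 508.4, 205.1], [0.0, 0.0, 1.0]] [ 2.12804152 -2.11770311  0.1843581 ] [-150.25908986  571.63545684 1305.09280256]
```

View pics/side0.png

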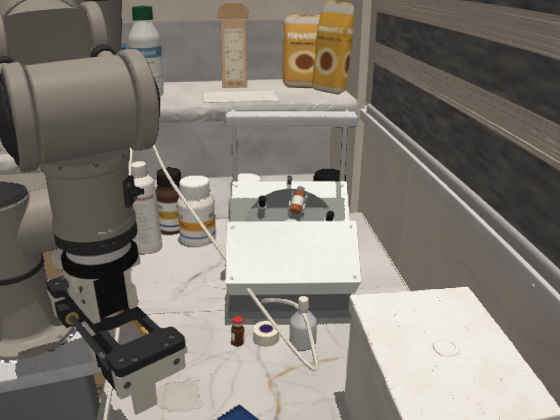

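View pics/top0.png

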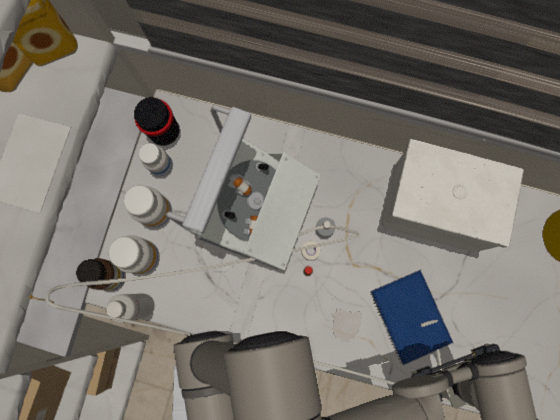

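The side view shows the guard (227–358, 222–288), two or three knobs and a vial above it. The top view shows the guard at about (285, 210), the lamp bar at (220, 170), and the bottle, roll and vial near (325, 228), (311, 251) and (308, 271). I'll enlarge both views.

Run:
```python
import cv2
a=cv2.imread("pics/side0.png")[100:300,215:370]; cv2.imwrite("pics/sc.png",cv2.resize(a,None,fx=3.0,fy=3.0,interpolation=cv2.INTER_CUBIC))
a=cv2.imread("pics/top0.png")[100:280,180:350]; cv2.imwrite("pics/tc.png",cv2.resize(a,None,fx=3.3,fy=3.3,interpolation=cv2.INTER_CUBIC))
```

```text
(no output)
```

View pics/sc.png

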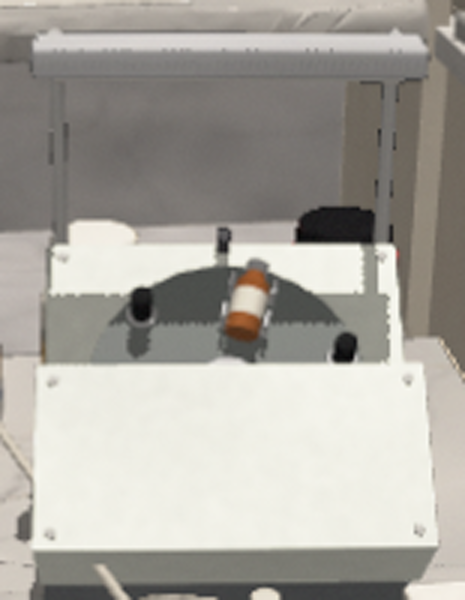

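View pics/tc.png

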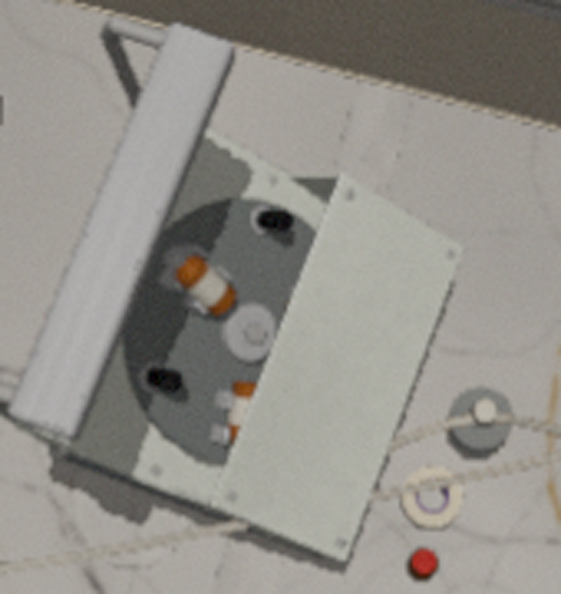

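Side crop: the two knob tips are at about (143, 296) and (347, 340), with a vial near the top at (250, 300). Top crop: knob tips are at (285, 221) and (172, 380), with a second vial partly hidden at (240, 410). Next I fit the pose.

```bash
cat > h.py <<'E'
import numpy as np, cv2
from plant import *
from scipy.spatial.transform import Rotation as Ro
from scipy.optimize import least_squares
s,c=np.sin(np.radians(40)),np.cos(np.radians(40))
n=np.array([-s,0,c]);u=np.array([c,0,s]);l=np.array([0,1.,0]);C=np.array([0,0,150.])
def W(p,q):
    return Ro.from_euler('z',p[2]).apply(q)+[p[0],p[1],0]
def knob(th,h=32,r=85): return C+h*n+r*(np.cos(th)*u+np.sin(th)*l)
def proj(cam,P): return cv2.projectPoints(np.array(P,float).reshape(-1,3),cam["rvec"],cam["tvec"],cam["mtx"],cam["dist"])[0][:,0]
def ray(cam,px,z):
    a=cv2.undistortPoints(np.array([[px]],float),cam["mtx"],cam["dist"])[0,0]
    R=cv2.Rodrigues(cam["rvec"])[0]; o=-R.T@cam["tvec"].ravel(); d=R.T@np.r_[a,1]
    return o+d*(z-o[2])/d[2]
E
python3 - <<'E'
from h import *
S,T=capture("side"),capture("top")
fs=lambda x,y:(215+x/3,100+y/3); ft=lambda x,y:(180+x/3.3,100+y/3.3)
so=np.array([fs(37,364),fs(427,364),fs(34,77),fs(425,77),fs(143,296),fs(347,340)])
to=np.array([ft(213,505),ft(340,178),ft(80,435),ft(233,48),ft(172,380),ft(285,221)])
def pts(p,zl):
    return [W(p,q) for q in (C+45*n+132*l,C+45*n-132*l,[40,135,zl],[40,-135,zl],knob(p[3]),knob(p[3]-2*np.pi/3))]
f=lambda p:np.r_[(proj(S,pts(p,360))-so),(proj(T,pts(p,384))-to)].ravel()
r=min((least_squares(f,[x,0,a,1],loss='soft_l1') for x in(400,600) for a in(-.5,.0,.5)),key=lambda r:r.cost)
print(r.x,np.degrees(r.x[2:]),r.cost); print(f(r.x).reshape(-1,2).round(1)); np.save("p.npy",r.x)
for nm,px,z in(("bottle",ft(486,410),106),("vial",ft(424,564),58),("roll",ft(432,497),25)): print(nm,ray(T,px,z).round())
E
```

```text
[565.28952307 -59.95996772   1.22246114   0.78796869] [70.04186383 45.1472802 ] 10.527517002065839
[[ 0.  -0.2]
 [-0.5 -1.2]
 [-1.4  2. ]
 [ 1.7  1.9]
 [-0.1 -1.3]
 [ 0.6 -0.2]
 [-0.1  0.4]
 [ 0.4 -1.7]
 [-2.1  2.3]
 [ 0.3 -1.6]
 [ 0.6  0.4]
 [ 0.  -0. ]]
bottle [ 513. -243.  106.]
vial [ 398. -197.   58.]
roll [ 454. -205.   25.]
```

```bash
cat >> h.py <<'E'
p=np.load("p.npy") if __import__("os").path.exists("p.npy") else None
Rz=lambda:Ro.from_euler('z',p[2])
def target(th,h,r=85):  # TCP pose with grasp point at height h over face at wheel angle th(deg)
    P=W(p,C+(h+159)*n+r*(np.cos(np.radians(th))*u+np.sin(np.radians(th))*l))
    z=-n;y=-l;x=np.cross(y,z)
    return P,Rz()*Ro.from_matrix(np.c_[x,y,z])
def rel(P,R,o=None):
    o=o or get_obs(); R0=Ro.from_euler('xyz',o["tcp_rot"])
    return (R0.inv().apply(P-o["tool_pos"])/1000).round(4),(R0.inv()*R).as_rotvec().round(4)
E
python3 - <<'E'
from h import *
S,T=capture("side"),capture("top")
def tri(a,b):
    return min((( np.linalg.norm(proj(S,[ray(T,b,z)])[0]-a),z,ray(T,b,z).round()) for z in range(0,600,5)),key=lambda t:t[0])
print("cord",tri((313,366),(352,231)), tri((228,257),(240,258)))
P,R=target(-75,100); print(P,R.as_euler('xyz'),rel(P,R))
for k in range(5): print(target(-75+k*33,27)[0].round())
E
```

```text
cord (np.float64(4.332202184987497), 5, array([ 510., -318.,    5.])) (np.float64(3.4335446151164173), 90, array([428., -22.,  90.]))
[ 591.38876917 -228.62761454  362.54659317] [ 3.14159265 -0.6981317   1.22246114] (array([ 0.4838, -0.1152,  0.042 ]), array([ 0.3095,  0.6505, -0.8514]))
[ 607. -185.  307.]
[ 594. -146.  333.]
[ 559. -116.  346.]
[ 512. -105.  342.]
[ 470. -115.  322.]
```

```bash
python3 -m pendant '[[[0.028,-0.006,-0.006],[0.018,0.038,-0.05],0.0918],[[0.056,-0.012,-0.010],[0.036,0.076,-0.10],0.0918],[[0.084,-0.018,-0.012],[0.054,0.114,-0.15],0.0918],[[0.112,-0.024,-0.014],[0.072,0.152,-0.20],0.07],[[0.14,-0.03,-0.015],[0.09,0.19,-0.25],0.05],[[0.168,-0.036,-0.015],[0.108,0.228,-0.30],0.045],[[0.196,-0.042,-0.015],[0.126,0.266,-0.35],0.045],[[0.224,-0.048,-0.015],[0.144,0.304,-0.40],0.045],[[0.252,-0.054,-0.015],[0.162,0.342,-0.45],0.045],[[0.28,-0.06,-0.015],[0.18,0.38,-0.50],0.045]]'
python3 -c "
from h import *
print(rel(*target(-75,130)),get_obs()['joint_positions'])"
```

```text
time: 1.13
tool_pos: [418.0, -346.7, 419.7]
tcp_rot: [-3.059, -0.41, 0.827]
contact_force: [-0.0, -1.0, -0.5]
grip_width: 49.7
(array([0.1574, 0.0635, 0.1009]), array([ 0.1278,  0.2698, -0.3488])) [-0.9321272   0.39416322  1.43657387  0.38576512  1.48577164 -0.27235693]
```

```bash
python3 -m pendant '[[[0.020,0.008,0.008],[0.016,0.034,-0.044],0.045],[[0.04,0.016,0.02],[0.032,0.068,-0.088],0.045],[[0.06,0.024,0.034],[0.048,0.102,-0.132],0.045],[[0.08,0.032,0.048],[0.064,0.136,-0.176],0.045],[[0.1,0.04,0.062],[0.08,0.17,-0.22],0.045],[[0.12,0.048,0.076],[0.096,0.204,-0.264],0.045],[[0.14,0.056,0.09],[0.112,0.238,-0.308],0.045],[[0.157,0.0635,0.101],[0.128,0.27,-0.349],0.045],[[0.157,0.0635,0.101],[0.128,0.27,-0.349],0.045],[[0.157,0.0635,0.101],[0.128,0.27,-0.349],0.045]]'
python3 - <<'E'
from h import *
print(rel(*target(-75,27)),get_obs()['joint_positions'])
S,Wc=capture("side"),capture("wrist")
a=S["color"][100:320,180:400,::-1]; b=Wc["color"][:,:,::-1]
for th in (45,-75):
    for h in (0,32):
        q=proj(Wc,[W(p,knob(np.radians(th),h))])[0]; print(th,h,q.round())
        if abs(q).max()<1000: b=cv2.circle(b.copy(),tuple(int(v) for v in q),3,(0,255,0),1)
cv2.imwrite("pics/m1.png",np.hstack([cv2.resize(a,(380,380)),cv2.resize(b,(420,315))] if 0 else [cv2.resize(a,(380,420)),cv2.resize(b,(420,420))]))
E
```

```text
time: 1.97
tool_pos: [584.1, -247.8, 383.9]
tcp_rot: [-3.138, -0.696, 1.219]
contact_force: [-0.8, 0.1, -0.6]
grip_width: 45.0
(array([0.0021, 0.0004, 0.1025]), array([-0.0013,  0.0018, -0.0024])) [-0.65917181  0.60598962  1.23910804  0.6565022   1.55297733 -0.40881854]
45 0 [105. 157.]
45 32 [ 83. 163.]
-75 0 [282. 202.]
-75 32 [282. 213.]
```

View pics/m1.png

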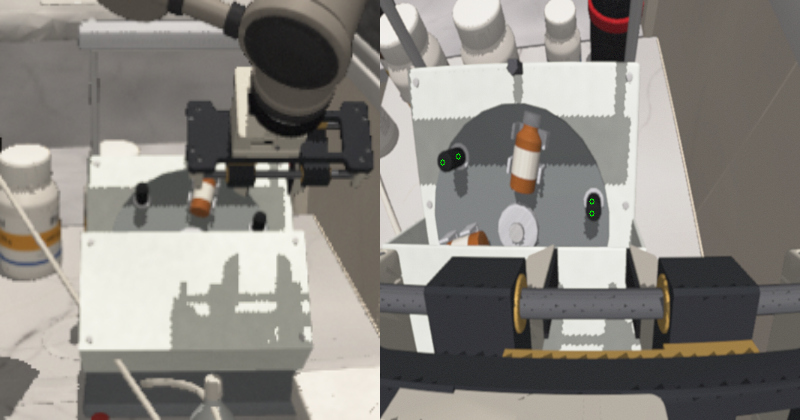

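The wrist view shows the predicted markers (green) landing on both knobs, so the pose fit is good. Next I descend and grip the right knob.

```bash
python3 -m pendant '[[[0.002,0,0.02],[0,0,0],0.045],[[0.002,0,0.04],[0,0,0],0.045],[[0.002,0,0.06],[0,0,0],0.045],[[0.002,0,0.075],[0,0,0],0.045],[[0.002,0,0.09],[0,0,0],0.045],[[0.002,0,0.102],[0,0,0],0.045],[[0.002,0,0.102],[0,0,0],0.03],[[0.002,0,0.102],[0,0,0],0.02],[[0.002,0,0.102],[0,0,0],0.012],[[0.002,0,0.102],[0,0,0],0.012]]'
python3 - <<'E'
from h import *
o=get_obs();P0,R=target(-75,27);print(o["contact_force"],o["grip_width"],rel(P0,R),R.inv().apply(o["tool_pos"]-P0).round(1))
for d in range(0,140,7): print(d,(R.inv().apply(target(-75+d,27)[0]-P0)/1000).round(4))
E
```

```text
time: 2.9
tool_pos: [606.5, -186.2, 308.9]
tcp_rot: [3.14, -0.696, 1.22]
contact_force: [0.6, -0.5, -0.3]
grip_width: 23.2
[ 0.63338883 -0.45912832 -0.28593528] 23.219325082942323 (array([-0.    ,  0.0002,  0.0029]), array([ 0.0028,  0.0019, -0.0018])) [ 0.  -0.2 -2.9]
0 [0. 0. 0.]
7 [ 0.0098 -0.0033 -0.    ]
14 [ 0.0192 -0.0078  0.    ]
21 [ 0.028  -0.0133 -0.    ]
28 [ 0.036  -0.0199  0.    ]
35 [ 0.0431 -0.0275 -0.    ]
42 [ 0.0493 -0.0358 -0.    ]
49 [ 0.0544 -0.0448  0.    ]
56 [ 0.0584 -0.0544  0.    ]
63 [ 0.0611 -0.0644  0.    ]
70 [ 0.0627 -0.0747 -0.    ]
77 [ 0.0629 -0.0851 -0.    ]
84 [ 0.062  -0.0954 -0.    ]
91 [ 0.0597 -0.1055  0.    ]
98 [ 0.0562 -0.1153  0.    ]
105 [ 0.0516 -0.1246  0.    ]
112 [ 0.0459 -0.1333 -0.    ]
119 [ 0.0391 -0.1411 -0.    ]
126 [ 0.0315 -0.1482 -0.    ]
133 [ 0.023  -0.1542  0.    ]
```

```bash
python3 -m pendant '[[[0,0,0],[0,0,0],0.01],[[0,0,0],[0,0,0],0.01],[[0,0,0],[0,0,0],0.01],[[0.005,-0.0015,0],[0,0,0],0.01],[[0.0098,-0.0033,0],[0,0,0],0.01],[[0.0145,-0.0055,0],[0,0,0],0.01],[[0.0192,-0.0078,0],[0,0,0],0.01],[[0.0237,-0.0104,0],[0,0,0],0.01],[[0.028,-0.0133,0],[0,0,0],0.01],[[0.028,-0.0133,0],[0,0,0],0.01]]'; python3 -c "
from h import *
print(get_obs()['moment'])"
```

```text
time: 3.73
tool_pos: [602.5, -160.6, 327.6]
tcp_rot: [3.135, -0.697, 1.223]
contact_force: [7.8, -0.4, 2.3]
grip_width: 15.0
[-0.26011542 -1.17252754 -0.60569588]
```

```bash
python3 -m pendant '[[[0.004,-0.0033,0],[0,0,0],0.01],[[0.008,-0.0066,0],[0,0,0],0.01],[[0.0117,-0.0103,0],[0,0,0],0.01],[[0.0151,-0.0142,0],[0,0,0],0.01],[[0.0183,-0.0183,0],[0,0,0],0.01],[[0.0213,-0.0225,0],[0,0,0],0.01],[[0.024,-0.0269,0],[0,0,0],0.01],[[0.0264,-0.0315,0],[0,0,0],0.01],[[0.0285,-0.0363,0],[0,0,0],0.01],[[0.0304,-0.0411,0],[0,0,0],0.01]]'
python3 - <<'E'
from h import *
S,T,Wc=[capture(k) for k in("side","top","wrist")]
b=Wc["color"][60:,:,::-1]
a=S["color"][100:320,180:400,::-1];t=T["color"][100:280,180:350,::-1]
cv2.imwrite("pics/m2.png",np.vstack([cv2.resize(np.hstack([cv2.resize(a,(400,300)),cv2.resize(t,(400,300))]),(800,300)),cv2.resize(b,(800,300))]))
o=get_obs();P0,R=target(-75,27);print(o["contact_force"],R.inv().apply(o["tool_pos"]-P0).round(1))
E
```

```text
time: 4.57
tool_pos: [572.7, -123.7, 348.2]
tcp_rot: [3.132, -0.701, 1.225]
contact_force: [12.9, 7.2, 6.5]
grip_width: 15.1
[8.55106304 7.64023043 8.36517383] [ 61.5 -54.   -2.7]
```

View pics/m2.png

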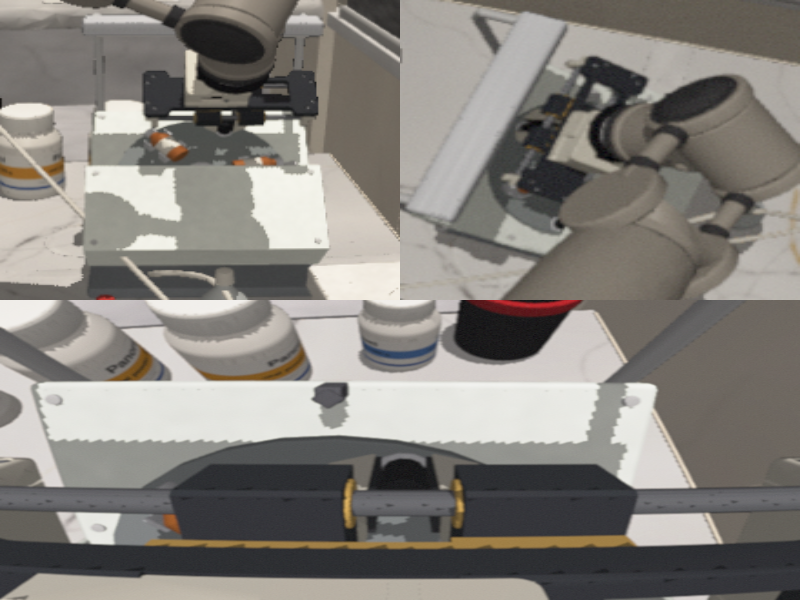

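```bash
python3 -m pendant '[[[0.0015,-0.005,0],[0,0,0],0.01],[[0.0027,-0.01,0],[0,0,0],0.01],[[0.0036,-0.0151,0],[0,0,0],0.01],[[0.0043,-0.0203,0],[0,0,0],0.01],[[0.0045,-0.0255,0],[0,0,0],0.01],[[0.0045,-0.0307,0],[0,0,0],0.01],[[0.0042,-0.0359,0],[0,0,0],0.01],[[0.0036,-0.041,0],[0,0,0],0.01],[[0.0026,-0.046,0],[0,0,0],0.01],[[0.0013,-0.0511,0],[0,0,0],0.01]]'
python3 - <<'E'
from h import *
S,Wc=[capture(k) for k in("side","wrist")]
b=Wc["color"][60:,:,::-1]
a=S["color"][160:260,215:365,::-1]
cv2.imwrite("pics/m3.png",np.hstack([cv2.resize(a,(450,300)),cv2.resize(b,(350,300))]))
o=get_obs();P0,R=target(-75,27);print(o["contact_force"],R.inv().apply(o["tool_pos"]-P0).round(1))
E
```

```text
time: 5.55
tool_pos: [523.2, -106.4, 347.2]
tcp_rot: [3.14, -0.697, 1.221]
contact_force: [4.2, -2.2, 7.3]
grip_width: 15.0
[ 1.79476702 -2.90174459  7.37280985] [  60.2 -106.3   -2.4]
```

View pics/m3.png

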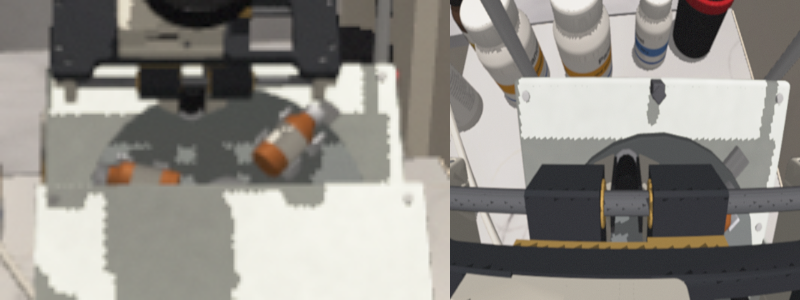

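The tab now shows at the right rim in the wrist view (735, 158), in line with the vial at about -44°. So the direction is right, with about 44° left to turn.

```bash
python3 -m pendant '[[[-0.0016,-0.005,0],[0,0,0],0.01],[[-0.0035,-0.0098,0],[0,0,0],0.01],[[-0.0057,-0.0145,0],[0,0,0],0.01],[[-0.0081,-0.0191,0],[0,0,0],0.01],[[-0.0108,-0.0235,0],[0,0,0],0.01],[[-0.0138,-0.0278,0],[0,0,0],0.01],[[-0.0171,-0.0318,0],[0,0,0],0.01],[[-0.0206,-0.0356,0],[0,0,0],0.01],[[-0.0243,-0.0392,0],[0,0,0],0.01],[[-0.0282,-0.0427,0],[0,0,0],0.01]]'
python3 -m pendant '[[[-0.004,-0.003,0],[0,0,0],0.01],[[-0.0085,-0.006,0],[0,0,0],0.01],[[-0.011,-0.0075,0],[0,0,0],0.01],[[-0.011,-0.0075,0],[0,0,0],0.01],[[-0.011,-0.0075,0],[0,0,0],0.01],[[-0.011,-0.0075,0],[0,0,0],0.01]]'
python3 - <<'E'
from h import *
Wc=capture("wrist")
b=Wc["color"][:,:,::-1].copy()
Q=[W(p,C-5*n+108*u),W(p,knob(np.radians(60)))]
print(proj(Wc,Q))
cv2.imwrite("pics/m4.png",cv2.resize(b,(784,588)))
o=get_obs();P0,R=target(60,27);print(o["contact_force"],R.inv().apply(o["tool_pos"]-P0).round(1))
E
```

```text
time: 6.48
tool_pos: [475.7, -112.2, 328.9]
tcp_rot: [3.14, -0.697, 1.221]
contact_force: [4.0, -2.1, 6.4]
grip_width: 15.1
time: 6.98
tool_pos: [465.8, -117.8, 321.7]
tcp_rot: [3.14, -0.696, 1.22]
contact_force: [1.3, -5.9, 5.5]
grip_width: 15.2
[[425.86763553 131.14483786]
 [280.23325626 285.46873353]]
[ 1.91789664 -4.90866221  5.87692725] [ 0.2 -0.2 -2.3]
```

View pics/m4.png

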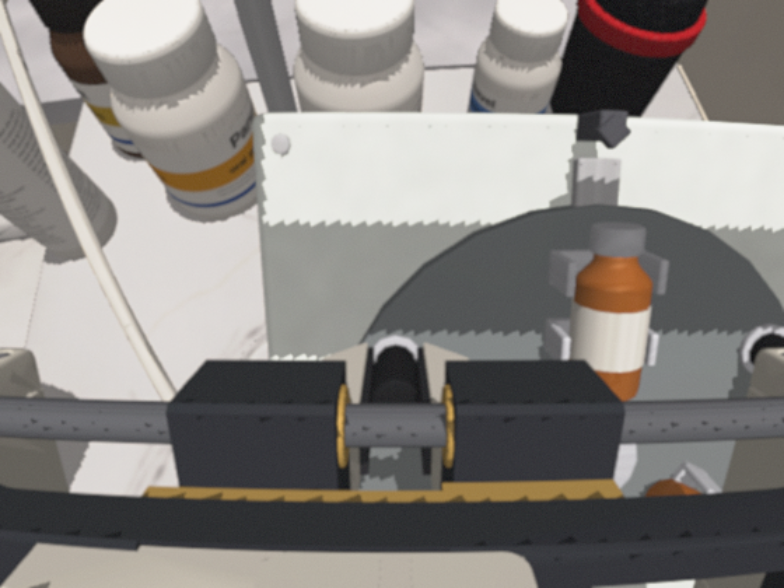

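The tab is at (598, 180), directly below the pointer at (604, 128) and within 3 px of its predicted home (596, 184). I'll release and back out along the axle.

```bash
python3 -m pendant '[[[0,0,0],[0,0,0],0.02],[[0,0,0],[0,0,0],0.03],[[0,0,0],[0,0,0],0.04],[[0,0,0],[0,0,0],0.04],[[0,0,-0.01],[0,0,0],0.04],[[0,0,-0.025],[0,0,0],0.04],[[0,0,-0.045],[0,0,0],0.04],[[0,0,-0.065],[0,0,0],0.04],[[0,0,-0.085],[0,0,0],0.04],[[0,0,-0.1],[0,0,0],0.04]]'
python3 -m pendant '[[[0,0,-0.02],[0,0,0],0.04],[[0,0,-0.03],[0,0,0],0.04],[[0,0,-0.03],[0,0,0],0.04],[[0,0,-0.03],[0,0,0],0.04],[[0,0,-0.03],[0,0,0],0.04],[[0,0,-0.03],[0,0,0],0.04]]'
python3 - <<'E'
from h import *
Wc=capture("wrist");S=capture("side")
b=Wc["color"][:,:,::-1].copy()
Q=[W(p,C-5*n+108*u),W(p,C-5*n+108*(u*np.cos(.1)+l*np.sin(.1))),W(p,C-5*n+108*(u*np.cos(.1)-l*np.sin(.1)))]
print(proj(Wc,Q).round(1),get_obs()["contact_force"],get_obs()["dq"].round(3))
x,y=proj(Wc,Q)[0].astype(int); x0=max(x-75,0);y0=max(y-60,0);print(x0,y0)
a=b[y0:y0+150,x0:x0+150]
s_=S["color"][160:370,215:365,::-1]
cv2.imwrite("pics/m5.png",np.hstack([cv2.resize(a,(480,480)),cv2.resize(s_,(320,480))]))
E
```

```text
time: 7.87
tool_pos: [443.3, -178.4, 399.5]
tcp_rot: [-3.141, -0.696, 1.22]
contact_force: [0.4, 1.0, 0.2]
grip_width: 39.8
time: 8.37
tool_pos: [437.2, -194.9, 420.1]
tcp_rot: [-3.138, -0.697, 1.219]
contact_force: [0.4, 0.0, 0.6]
grip_width: 39.7
[[367.8 121.8]
 [355.4 122.4]
 [380.1 122.6]] [1.24381424 0.95537291 0.32394745] [-0.002 -0.002 -0.005  0.002  0.004 -0.001]
292 61
```

View pics/m5.png

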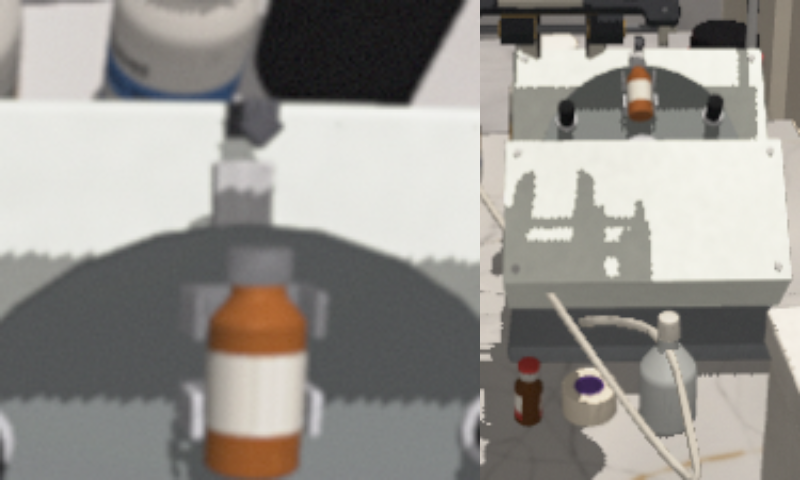

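After release the tab is at (243, 193) in the crop, which is image pixel (368, 121). Its predicted home is (367.8, 121.8), so the error is under 1 mm. The side crop shows all three small things still standing.

```bash
python3 -c "
from plant import *
close_job()"
```

```text
the job is handed in; nothing more can be done
```

The vial rotator is parked: the tab is at the top, in line with the pointer. I gripped the right-hand knob along the axle and turned the wheel about 135° counter-clockwise, at roughly 0.7 rad/s. Then I let go, backed out 130 mm and handed the job in at about 8.5 s.

**Tab position:** after release the tab sat within about 1 px (a few mm at most) of its predicted place. The knobs also stood evenly on either side of the pointer.

**Small things:** the bottle, vial and plaster roll were still standing in the last side picture. I judged that by eye and did not measure their positions again.

**Robot:** the force reading was near zero after backing out, so it was touching nothing. The highest reading I saw during the turn was about 16 N.

No check failed. I did not measure the wheel's speed at the end, only that it was still in line about a second after I let go.

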